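Clamp a tape reel in the splicing stand

TASK

The red reel of neck tape has to be held still so that its end can be spliced. Pick it up and lay it flat and fully home in the round nest of the blue splicing stand while the clamp is still open, then push the clamp's red handle down past its dead point and on until it sits hard against its stop, so that the pad holds the reel down and the clamp stays locked. Feel for the stop and do not lean on the handle or the stand with more force than that takes, and leave the yellow reel and the other things where they are.

Things in the scene. Friction and masses are not known exactly. Their poses are not given: they have to be found in the camera images.
- stand: blue splicing stand with a steel toggle clamp, fixed; base 265 x 96 x 10 mm (x -120 to 145 mm). Origin on the table under the arm's pivot; x along the mid-line from handle end to nest end, z up. The open arm stands upright over the origin (up to 172 mm high, pad up to x = 31 mm), cheek plates 69 mm high at x = -53 to 11 mm. Closing, the arm swings down over the nest.
- nest (a point): centre of the top of the round seat, 45 mm across, 24 mm above the table, at x = 100 mm of the stand and with its axes; the reel's underside rests here. White crescent walls on the stand's +x and -x sides rise 7 mm above it, with 1.5 mm of play round the reel; toward the stand's +y and -y there are gaps 44 mm wide for the fingers, open down to the base plate (10 mm above the table).
- red_reel: red reel of tape, 55 mm across, 11 mm thick, 30 g, lying flat; treat as a solid disc. Origin at the centre of its underside, z up. It is the one to clamp; it changes places with the yellow one.
- clamp_handle: clamp lever with red grip. Origin on its hinge, 46 mm above the table at x = -42 mm of the stand, hinge axis along the stand's y. Own z runs along the lever (131 mm long) to the grip. At the start z leans 0.44 rad from vertical toward the stand's -x; pushed down it swings on that way: dead point at 1.506 rad from vertical, stop somewhere from 1.53 to 1.63 (about level), set differently every time.
- hinge (a point): the handle's hinge point on the stand (stand's axes). The hinge is stiff: the handle stays wherever it is left, also past the dead point but short of the stop, which does not count as locked. The stop is a rubber-topped screw under the shank, 55 mm from the hinge; let go there, the clamp keeps the handle pressed on it.
- grip (a point): point on the lever's centre line 100 mm from the hinge; moves with the handle and has its axes. The grip (66 to 131 mm from the hinge) is about 20 mm thick, the shank 12 mm. Pushed squarely here the handle takes 5 to 10 N, falling to 2 to 6 N past the dead point; at the stop this rises by some 6 N per mm and 12 N is enough. Over 30 N on any part of the stand is forcing it.
- clamp_pad: black rubber pad, 25 mm across, on the sprung spindle at the end of the clamp's arm; origin at the centre of its pressing face. It moves with the handle and presses on the reel's top with about 10 to 20 N when locked.
- yellow_reel: yellow reel of tape, same size as the red one, to be left alone; origin at the centre of its underside
- weight_large: brass check weight, 38 mm across, 40 mm high, bystander; origin at the centre of its underside
- weight_mid: brass check weight, 30 mm across, 30 mm high, bystander; origin at the centre of its underside
- tape_roll: roll of masking tape lying flat, 100 mm across, 25 mm high, bystander
- carrot_6: loose carrot, about 86 x 125 x 47 mm, bystander
Things that resemble listed ones, but are neither listed nor needed, are in the scene too. What is meant by the red_reel is not black, grey or white, and is the larger of those in its own colour.

How it is judged (in metres and radians):
On the way:
1. the red reel lies home in the nest, let go, with the clamp still open (horizontal distance between red_reel and nest below 0.003 m and z of red_reel in the frame of nest between -0.0025 and 0.0025 m and angle between red_reel's own z axis and vertical below 0.06 rad and contact force between the fingers and red_reel below 0.2 N and angle between clamp_handle's own z axis and vertical below 0.75 rad), for 0.2 s.
At the end, for the whole second after the job is handed in: The red reel lies flat in the nest (centre within 3 mm, underside within 2.5 mm of the seat, tilt under 0.06 rad) and at rest; the handle is past the dead point (own z over 1.515 rad from vertical), at rest, and rests on its stop with over 1 N; the pad presses on the reel with over 8 N (horizontal distance between red_reel and nest below 0.003 m and z of red_reel in the frame of nest between -0.0025 and 0.0025 m and angle between red_reel's own z axis and vertical below 0.06 rad and angle between clamp_handle's own z axis and vertical above 1.515 rad and contact force between clamp_handle and stand above 1 N and contact force between clamp_pad and red_reel above 8 N and linear speed of red_reel below 0.01 m/s and angular speed of clamp_handle below 0.05 rad/s); the robot touches nothing.
It fails at once if the robot presses on the handle or any part of the stand with more than 30 N (contact force between any of the fingers, the arm and stand above 30 N).
It fails at once if another thing is moved by more than 20 mm (distance of any of yellow_reel, weight_large, weight_mid, tape_roll, carrot_6 from where it was at the start of the episode above 0.02 m).
It also fails if it takes over 69 s, if anything falls off the work surface, if the arm or the gripper's body presses on something with over 40 N, if the wrist force passes 120 N, or if a joint passes its speed limit or range.

ROBOT

A 6-joint arm with a two-finger parallel gripper is mounted at the origin on the work surface; the furniture and walls round the work are solid. World frame = base frame: x ahead of the robot, y to its left, z up, the work surface at z = 0. Lengths are in m, angles in degrees, forces in N, time in s.
With the tool pointing down it reaches from about 0.25 to 0.725 m from the base axis. Payload 9.7 kg.
Tool frame: the origin (TCP) lies at the centre of the arm's flange, where the gripper is bolted on; the fingertips stand 173 mm ahead of it and the grasp point (between the pads) lies 155 mm ahead of it; z points along the fingers, y is the line along which they close (so a half turn about z gives the same grasp; the last joint's range is limited). The gripper opens to 85 mm and grips with 20 to 120 N. Pads are 22 mm wide; open, the fingers measure 114 mm over their backs; the gripper's body (76 mm by 85 mm) begins 54 mm behind the grasp point. The pads swing forward as they close: fully open they stand 13 mm farther back than shut.
Start: joints at [71.104, 4.979, 10.078, 95.1, 0, 90], TCP at [0.178, 0.52, 0.405] pointing down, gripper open.
Joint ranges: [-179.16, 179.16], [-48.56, 103.87], [-65.8, 70.77], [-126.05, 130.52], [-82.76, 87.17], [-180, 180]. Speed limits (degrees/s): [127.2, 127.2, 147.25, 180, 180, 180].

INTERFACE

Orientations are given as [roll, pitch, yaw] about the fixed x, y, z axes, in that order (R = Rz(yaw) Ry(pitch) Rx(roll)).
In Python, from workcell import monitor, camera, get_calibration, bot gives the robot as it stands.
- The arm moves only by the tool carry_out, never from a script. Its argument "targets" is text: rows parted by semicolons, each of 7 numbers parted by spaces: the shift along the tool's x, y, z in units of 0.04 m (1.0 is 0.04 m), then the turn, a rotation vector about the tool's x, y, z in units of 0.1 rad (1.0 is 0.1 rad), then the opening, from -1 (shut) to 1 (fully open), so that 0 is half open. A call has exactly 8 rows; each row shifts and turns the commanded pose from where the row before left it, along the tool's axes as they then stand; what a row does not reach is not made up. A row lasts 1/12 s, in which the tool goes at most 41.7 mm and 7.16 degrees, less where a joint would pass 70% of its speed; a pose out of reach is approached as far as the arm can. A call with a number of a shift or a turn outside -1 to 1 is refused whole. A call with a gripper value outside its range is refused whole. The fingers move at their own pace and stop on an object; "newtons" is the grip in N (left out, the last holds). Time passes only in rows, so rows that do not move let the fingers close, or fill a call up. It gives the time, the measured TCP pose, the force, the opening and the grip force at its end, in the units of the state.
- monitor.get_obs(): the state, without advancing time (a new reading comes with each control period).
- camera(name): name is "scene" or "top" or "wrist"; returns the picture (480x640x3 uint8, red, green, blue); there is no depth.
- get_calibration(name): a dict with "fx", "fy", "cx", "cy" (pixels), "view" (4x4, takes a point from world to camera coordinates). Camera axes: x right, y down, z forward; pixel columns grow to the right and rows downward; lengths in m; the calibration is good to about 2 mm. A picture is of the moment at which its call begins: read the wrist's pose just before it. get_calibration takes no time and is no camera call; for the wrist camera it gives the pose at the moment of the call.
- bot.job_done(): hands the job in; it is judged then, once.
The state is a dict: "time": time; "q": joint angles; "qd": joint speeds; "joint_efforts": joint torques, N m; "ee_pos": TCP position; "tcp_rot": TCP orientation; "wrist_force": force on the tool from outside, world axes, zero at the start; "torque": the same for the moment, N m; "opening": finger opening in m; "grasp_force": force on a finger pad.
Only numpy, scipy, OpenCV 4.12 (cv2) and the standard library are available. Lean on these libraries where they do the work, as an engineer would, in place of code of your own. Each camera call takes 0.05 s, during which the arm holds its last target. There are 200 camera calls.

## Working session

There is one attempt and no reset: what is moved stays moved. The work goes in short steps, Python scripts to look and compute and a tool call to move; the robot and the scene stay as the last step left them, time stands still between calls to the robot, and variables do not carry over. Pictures are saved under pics/ and viewed, at most 10 in all, crops included, and the job is handed in when it is done.

Besides the shell and the picture viewer there is one more tool, called by a JSON object that holds its "name" and its "arguments", one argument or row to a line. carry_out: Moves the arm, as the interface text tells. Shifts and turns lie within -1 to 1; 1 stands for 0.04 m of shift or 0.1 rad of turn. Its arguments: {"type":"object","properties":{"targets":{"type":"string"},"newtons":{"type":"number"}},"required":["targets"]}

```bash
ls; mkdir -p pics; python3 - <<'E'
from workcell import monitor, camera, get_calibration
import cv2,numpy as np
o=monitor.get_obs();print(o)
for n in("scene","top"):
    cv2.imwrite(f"pics/{n}0.png",camera(n)[:,:,::-1])
    c=get_calibration(n);print(n,{k:np.round(v,4).tolist() for k,v in c.items()})
c=get_calibration("wrist");print(np.round(c["view"],4).tolist(),c["fx"])
E
```

```text
pics
{'time': 0.0, 'q': array([7.11064912e+01, 5.00889881e+00, 1.00357011e+01, 9.51011736e+01,
       3.59363608e-05, 8.99992747e+01]), 'qd': array([-0.04415511,  0.0446906 , -0.05748555,  0.01762928, -0.05223728,
        0.04377601]), 'joint_efforts': array([ 9.10553317e-04, -5.20390821e+01,  4.64800715e+01,  1.62268127e-02,
       -2.44729936e-04,  4.23541053e-06]), 'ee_pos': array([0.17809181, 0.52035619, 0.40401523]), 'tcp_rot': array([-1.79925629e+02, -3.68778422e-05,  1.61107216e+02]), 'wrist_force': array([ 0.83803178, -0.21837987,  0.64930461]), 'torque': array([-0.012006  ,  0.02301213, -0.00167408]), 'grasp_force': 0.0, 'opening': 0.08541563235806167}
scene {'fx': 471.4146, 'fy': 471.4146, 'cx': 320.3776, 'cy': 240.5239, 'view': [[-0.7065, -0.7076, 0.0171, 0.3114], [-0.5094, 0.4915, -0.7064, 0.2912], [0.4914, -0.5078, -0.7076, 1.0901], [0.0, 0.0, 0.0, 1.0]]}
top {'fx': 451.1827, 'fy': 451.1827, 'cx': 318.3705, 'cy': 239.0087, 'view': [[-0.0101, -0.9999, 0.0123, 0.0165], [-0.9901, 0.0083, -0.1402, 0.4253], [0.1401, -0.0136, -0.99, 1.0593], [0.0, 0.0, 0.0, 1.0]]}
[[0.3237, 0.9461, -0.0005, -0.5498], [0.9013, -0.3082, 0.3044, -0.041], [0.2879, -0.099, -0.9525, 0.3792], [0.0, 0.0, 0.0, 1.0]] 342.554037402546
```

View pics/top0.png

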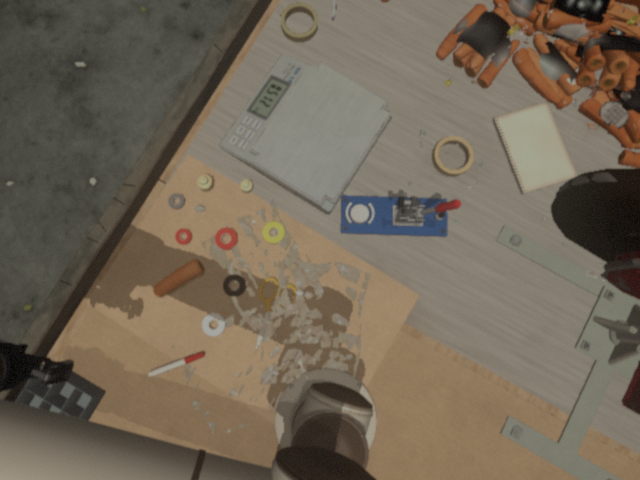

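View pics/scene0.png

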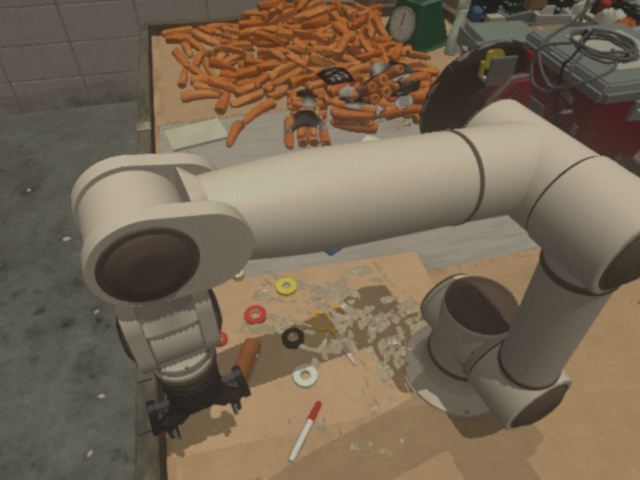

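The top view shows the larger red reel at about (227,238), a smaller red one at (183,236), and yellow at (273,232). The blue stand spans columns 341–447, with the nest at (360,213) and the grip near (450,206).

```bash
cat > h.py <<'E'
from workcell import monitor, camera, get_calibration
import cv2,numpy as np
from scipy.optimize import least_squares
def ray(c,uv,z):
    R=c["view"][:3,:3];t=c["view"][:3,3]
    d=R.T@np.array([(uv[0]-c["cx"])/c["fx"],(uv[1]-c["cy"])/c["fy"],1]);o=-R.T@t
    return o+d*(z-o[2])/d[2]
def proj(c,p):
    q=np.atleast_2d(p)@c["view"][:3,:3].T+c["view"][:3,3]
    return q[:,:2]/q[:,2:]*[c["fx"],c["fy"]]+[c["cx"],c["cy"]]
def blobs(im,lo,hi,amin=20):
    h=cv2.cvtColor(im,cv2.COLOR_RGB2HSV)
    lo,hi=np.array(lo),np.array(hi)
    m=cv2.inRange(h,lo,hi) if lo[0]<=hi[0] else cv2.inRange(h,lo,np.array([180,*hi[1:]]))|cv2.inRange(h,np.array([0,*lo[1:]]),hi)
    cs,_=cv2.findContours(m,cv2.RETR_EXTERNAL,cv2.CHAIN_APPROX_NONE)
    return [c for c in cs if cv2.contourArea(c)>amin]
RED=((172,130,60),(6,255,255)); BLUE=((105,120,30),(125,255,255))
E
python3 - <<'E'
from h import *
im=cv2.imread("pics/top0.png")[:,:,::-1].copy();c=get_calibration("top")
for nm,rg,z in(("red",RED,.011),("yel",((22,110,90),(35,255,255)),.011),("blue",BLUE,.01)):
    for b in blobs(im,*rg,40):
        r=cv2.minAreaRect(b);print(nm,np.round(r[0],1),np.round(r[1],1),round(r[2],1),ray(c,r[0],z).round(4),[ray(c,p,z).round(3).tolist() for p in cv2.boxPoints(r)] if nm=="blue" else "")
for uv in((360,213),):print(ray(c,uv,.03))
print(np.round(ray(c,(450,206),.13),3))
E
```

```text
red [632.6 383.5] [ 3.8 32.7] 24.8 [ 0.0761 -0.7288  0.011 ] 
red [193.8 356.6] [ 5.4 18.9] 66.8 [0.1502 0.3092 0.011 ] 
red [183. 236.] [14. 14.] 90.0 [0.4383 0.3438 0.011 ] 
red [225.5 238. ] [20. 21.] 90.0 [0.4325 0.2399 0.011 ] 
red [447.9 205.8] [ 7.3 24.7] 74.1 [ 0.509  -0.3113  0.011 ] 
yel [273. 232.] [22. 20.] 90.0 [0.4465 0.1237 0.011 ] 
yel [512.3  29.3] [ 4.9 12.7] 45.0 [ 0.9841 -0.5061  0.011 ] 
[ 0.48857745 -0.08951401  0.03      ]
[ 0.483 -0.279  0.13 ]
```

```bash
cat >> h.py <<'E'
from scipy.spatial.transform import Rotation as Ro, Slerp
import sys
def rows(x,y,z,n,g,rpy=(180,0,90),start=None):
    """rows from the present (or start=(pos,rpy)) pose to the target, straight line, eased"""
    o=monitor.get_obs()
    p0,r0=start if start else (o["ee_pos"],o["tcp_rot"])
    A,B=Ro.from_euler("xyz",r0,degrees=True),Ro.from_euler("xyz",rpy,degrees=True)
    s=np.linspace(0,1,n+1);P=np.array(p0)+s[:,None]*(np.array([x,y,z])-p0)
    Q=Slerp([0,1],Ro.concatenate([A,B]))(s);out=[]
    for i in range(n):
        out.append(" ".join(f"{v:.3g}" for v in [*(Q[i].inv().apply(P[i+1]-P[i])/.04).round(3),*((Q[i].inv()*Q[i+1]).as_rotvec()/.1).round(3),g]))
    for i in range(0,n,8):print("; ".join(out[i:i+8]))
E
python3 - <<'E'
from h import *
rows(.4325,.24,.30,16,1)
E
```

```text
-0.518 -0.286 0.163 -0.001 0 0.776 1; -0.538 -0.245 0.163 -0.001 0 0.776 1; -0.556 -0.202 0.163 -0.001 0 0.776 1; -0.57 -0.158 0.163 -0.001 0 0.776 1; -0.58 -0.114 0.163 -0.001 0 0.776 1; -0.587 -0.069 0.163 -0.001 0 0.776 1; -0.591 -0.023 0.163 -0.001 0 0.776 1; -0.591 0.023 0.163 -0.001 0 0.776 1
-0.587 0.069 0.163 -0.001 0 0.776 1; -0.58 0.114 0.163 -0.001 0 0.776 1; -0.57 0.159 0.163 -0.001 0 0.776 1; -0.556 0.202 0.163 -0.001 0 0.776 1; -0.538 0.245 0.163 -0.001 0 0.776 1; -0.518 0.286 0.163 -0.001 0 0.776 1; -0.494 0.325 0.163 -0.001 0 0.776 1; -0.468 0.362 0.163 -0.001 0 0.776 1
```

{"name": "carry_out", "arguments": {
  "targets": "-0.52 -0.29 0.16 0 0 0.776 1; -0.54 -0.25 0.16 0 0 0.776 1; -0.56 -0.2 0.16 0 0 0.776 1; -0.57 -0.16 0.16 0 0 0.776 1; -0.58 -0.11 0.16 0 0 0.776 1; -0.59 -0.07 0.16 0 0 0.776 1; -0.59 -0.02 0.16 0 0 0.776 1; -0.59 0.02 0.16 0 0 0.776 1"
}}

```text
time: 0.77
ee_pos: [0.3061, 0.3788, 0.3529]
tcp_rot: [-180.0, 0.0, 125.3]
wrist_force: [0.2, 0.3, -0.8]
opening: 0.085
grasp_force: 0.0
```

{"name": "carry_out", "arguments": {
  "targets": "-0.59 0.07 0.16 0 0 0.776 1; -0.58 0.11 0.16 0 0 0.776 1; -0.57 0.16 0.16 0 0 0.776 1; -0.56 0.2 0.16 0 0 0.776 1; -0.54 0.25 0.16 0 0 0.776 1; -0.52 0.29 0.16 0 0 0.776 1; -0.49 0.33 0.16 0 0 0.776 1; -0.47 0.36 0.16 0 0 0.776 1"
}}

```text
time: 1.43
ee_pos: [0.4337, 0.2383, 0.3017]
tcp_rot: [-180.0, 0.0, 89.7]
wrist_force: [-0.7, 0.8, 0.7]
opening: 0.0856
grasp_force: 0.0
```

{"name": "carry_out", "arguments": {
  "targets": "0 0 0 0 0 0 1; 0 0 0 0 0 0 1; 0 0 0 0 0 0 1; 0 0 0 0 0 0 1; 0 0 0 0 0 0 1; 0 0 0 0 0 0 1; 0 0 0 0 0 0 1; 0 0 0 0 0 0 1"
}}

```text
time: 2.1
ee_pos: [0.4329, 0.2396, 0.3024]
tcp_rot: [180.0, -0.0, 90.0]
wrist_force: [0.1, 0.2, -0.2]
opening: 0.0851
grasp_force: 0.0
```

```bash
python3 - <<'E'
from h import *
print(monitor.get_obs()["ee_pos"],monitor.get_obs()["tcp_rot"])
c=get_calibration("wrist");im=camera("wrist")
t=camera("top")
a=im[:,:,::-1];cv2.imwrite("pics/w1.png",a)
for b in blobs(im,*RED,100):
    (u,v),r=cv2.minEnclosingCircle(b);m=cv2.fitEllipse(b);print(np.round(m[0],1),r,ray(c,m[0],.011).round(4),np.ptp([ray(c,p,.011) for p in b[:,0]],axis=0).round(4))
cv2.imwrite("pics/t1.png",cv2.resize(t[150:270,320:480,::-1],(800,600),interpolation=cv2.INTER_CUBIC))
E
```

```text
[0.43291687 0.2396353  0.30241572] [ 1.79986687e+02 -3.93764483e-03  9.00104494e+01]
[313. 230.] 33.930809020996094 [0.4328 0.2402 0.011 ] [0.0527 0.0546 0.    ]
[322.   87.3] 29.841346740722656 [0.4392 0.3444 0.011 ] [0.038  0.0381 0.    ]
```

View pics/w1.png

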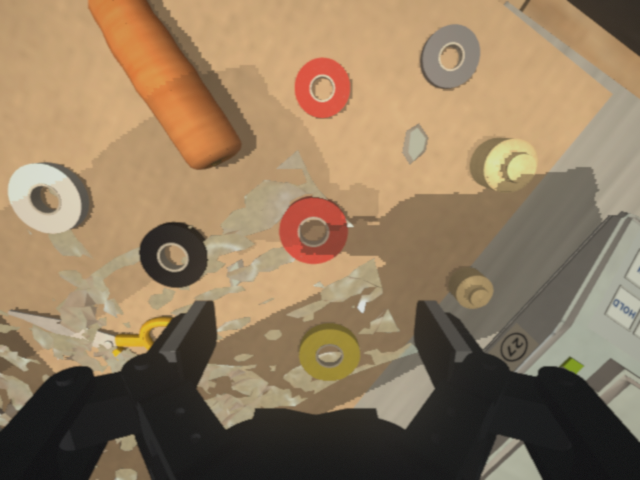

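The red reel is at (313,230), which is world (0.433, 0.240), 54 mm across. The smaller one at (322,87) is 38 mm. There is room for the fingers on both sides of the reel.

{"name": "carry_out", "arguments": {
  "targets": "0.02 0 0.4 0 0 0 0.55; 0 0 0.6 0 0 0 0.55; 0 0 0.6 0 0 0 0.55; 0 0 0.6 0 0 0 0.55; 0 0 0.4 0 0 0 0.55; 0 0 0.3 0 0 0 0.55; 0 0 0.2 0 0 0 0.55; 0 0 0.1 0 0 0 0.55",
  "newtons": 30
}}

```text
time: 2.87
ee_pos: [0.433, 0.2401, 0.1735]
tcp_rot: [-180.0, 0.0, 90.0]
wrist_force: [0.2, -0.6, -0.9]
opening: 0.066
grasp_force: 0.0
```

{"name": "carry_out", "arguments": {
  "targets": "0 0 0 0 0 0 0.55; 0 0 0 0 0 0 0.55; 0 0 0 0 0 0 0.55; 0 0 0 0 0 0 0.55; 0 0 0 0 0 0 0.55; 0 0 0 0 0 0 0.55; 0 0 0 0 0 0 0.55; 0 0 0 0 0 0 0.55"
}}

```text
time: 3.53
ee_pos: [0.4331, 0.2402, 0.1744]
tcp_rot: [180.0, -0.0, 90.0]
wrist_force: [-0.3, -0.6, 0.1]
opening: 0.0663
grasp_force: 0.0
```

{"name": "carry_out", "arguments": {
  "targets": "0 0 0.02 0 0 0 0.55; 0 0 0.02 0 0 0 0.55; 0 0 0.02 0 0 0 0.55; 0 0 0.02 0 0 0 0.55; 0 0 0 0 0 0 0.55; 0 0 0 0 0 0 0.55; 0 0 0 0 0 0 0.55; 0 0 0 0 0 0 0.55"
}}

```text
time: 4.2
ee_pos: [0.4331, 0.2401, 0.1711]
tcp_rot: [-180.0, 0.0, 90.0]
wrist_force: [0.1, -0.3, 0.1]
opening: 0.066
grasp_force: 0.0
```

{"name": "carry_out", "arguments": {
  "targets": "0 0 0 0 0 0 0.1; 0 0 0 0 0 0 0.1; 0 0 0 0 0 0 0.1; 0 0 0 0 0 0 0.1; 0 0 0 0 0 0 0.1; 0 0 0 0 0 0 0.1; 0 0 0 0 0 0 0.1; 0 0 0 0 0 0 0.1"
}}

```text
time: 4.87
ee_pos: [0.4332, 0.2401, 0.1715]
tcp_rot: [180.0, -0.0, 90.0]
wrist_force: [-1.3, -0.8, 5.0]
opening: 0.0534
grasp_force: 31.9
```

```bash
python3 - <<'E'
from h import *
o=monitor.get_obs()["ee_pos"]
rows(.4332,.2402,.33,8,0.1)
rows(.4886,-.16,.375,16,0.1,start=([.4332,.2402,.33],(180,0,90)))
E
```

```text
0 0 -0.495 0 -0 -0.001 0.1; 0 0 -0.495 0 -0 -0.001 0.1; 0 0 -0.495 0 -0 -0.001 0.1; 0 0 -0.495 0 -0 -0.001 0.1; 0 0 -0.495 0 -0 -0.001 0.1; 0 0 -0.495 0 -0 -0.001 0.1; 0 0 -0.495 0 -0 -0.001 0.1; 0 0 -0.495 0 -0 -0.001 0.1
-0.625 0.087 -0.07 0 0 0 0.1; -0.625 0.087 -0.07 0 0 0 0.1; -0.625 0.087 -0.07 0 0 0 0.1; -0.625 0.087 -0.07 0 0 0 0.1; -0.625 0.087 -0.07 0 0 0 0.1; -0.625 0.087 -0.07 0 0 0 0.1; -0.625 0.087 -0.07 0 0 0 0.1; -0.625 0.087 -0.07 0 0 0 0.1
-0.625 0.087 -0.07 0 0 0 0.1; -0.625 0.087 -0.07 0 0 0 0.1; -0.625 0.087 -0.07 0 0 0 0.1; -0.625 0.087 -0.07 0 0 0 0.1; -0.625 0.087 -0.07 0 0 0 0.1; -0.625 0.087 -0.07 0 0 0 0.1; -0.625 0.087 -0.07 0 0 0 0.1; -0.625 0.087 -0.07 0 0 0 0.1
```

{"name": "carry_out", "arguments": {
  "targets": "0 0 -0.2 0 0 0 0.1; 0 0 -0.5 0 0 0 0.1; 0 0 -0.6 0 0 0 0.1; 0 0 -0.6 0 0 0 0.1; 0 0 -0.6 0 0 0 0.1; 0 0 -0.6 0 0 0 0.1; 0 0 -0.5 0 0 0 0.1; 0 0 -0.3 0 0 0 0.1"
}}

```text
time: 5.53
ee_pos: [0.4332, 0.2402, 0.3298]
tcp_rot: [179.9, -0.1, 90.0]
wrist_force: [-0.0, 0.3, -0.4]
opening: 0.0533
grasp_force: 31.7
```

{"name": "carry_out", "arguments": {
  "targets": "-0.3 0.05 -0.07 0 0 0 0.1; -0.6 0.09 -0.07 0 0 0 0.1; -0.65 0.09 -0.07 0 0 0 0.1; -0.65 0.09 -0.07 0 0 0 0.1; -0.65 0.09 -0.07 0 0 0 0.1; -0.65 0.09 -0.07 0 0 0 0.1; -0.65 0.09 -0.07 0 0 0 0.1; -0.65 0.09 -0.07 0 0 0 0.1"
}}

```text
time: 6.2
ee_pos: [0.4599, 0.0463, 0.3486]
tcp_rot: [-179.9, 0.0, 90.0]
wrist_force: [0.9, -0.7, -0.6]
opening: 0.0534
grasp_force: 31.7
```

{"name": "carry_out", "arguments": {
  "targets": "-0.65 0.09 -0.07 0 0 0 0.1; -0.65 0.09 -0.07 0 0 0 0.1; -0.65 0.09 -0.07 0 0 0 0.1; -0.65 0.09 -0.07 0 0 0 0.1; -0.65 0.09 -0.07 0 0 0 0.1; -0.65 0.09 -0.07 0 0 0 0.1; -0.65 0.09 -0.07 0 0 0 0.1; -0.65 0.09 -0.07 0 0 0 0.1"
}}

```text
time: 6.87
ee_pos: [0.4884, -0.1618, 0.3709]
tcp_rot: [-179.9, -0.0, 89.9]
wrist_force: [0.6, 0.3, -0.2]
opening: 0.0535
grasp_force: 31.7
```

{"name": "carry_out", "arguments": {
  "targets": "0 0.07 0 0 0 0 0.1; 0 0 0 0 0 0 0.1; 0 0 0 0 0 0 0.1; 0 0 0 0 0 0 0.1; 0 0 0 0 0 0 0.1; 0 0 0 0 0 0 0.1; 0 0 0 0 0 0 0.1; 0 0 0 0 0 0 0.1"
}}

```text
time: 7.53
ee_pos: [0.4916, -0.1595, 0.372]
tcp_rot: [180.0, 0.0, 90.0]
wrist_force: [-1.0, -0.1, -0.3]
opening: 0.0535
grasp_force: 31.7
```

```bash
python3 - <<'E'
from h import *
o=monitor.get_obs();print(o["ee_pos"],o["tcp_rot"],o["opening"],o["grasp_force"])
c=get_calibration("wrist");im=camera("wrist")
cv2.imwrite("pics/w2.png",im[:,:,::-1])
for b in blobs(im,*RED,100):
    m=cv2.fitEllipse(b);print(np.round(m[0],1),np.round(m[1],1))
for z in (.215,.22,.225,.23,.235):
  p=proj(c,[*o["ee_pos"][:2],z]);print(z,p)
E
```

```text
[ 0.49163573 -0.15950721  0.37196779] [1.79991566e+02 3.77099028e-03 9.00032032e+01] 0.0535175574850669 31.730056372471154
[314.  324.6] [116.9 146.5]
0.215 [[311.60271365 321.73014677]]
0.22 [[311.48935403 328.35581177]]
0.225 [[311.36795863 335.45115391]]
0.23 [[311.23764159 343.06794972]]
0.235 [[311.09738188 351.26587644]]
```

View pics/w2.png

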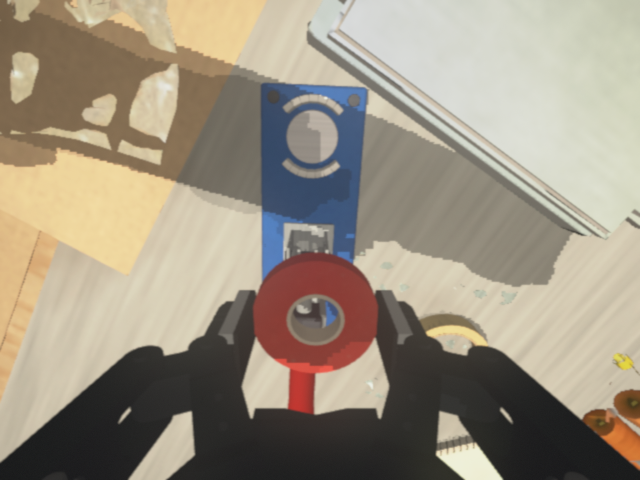

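The nest seat is at about (312,136), with crescents above and below it. The reel is held flat, centred near (315,320).

```bash
cat > m.py <<'E'
from h import *
import sys
im=cv2.imread(sys.argv[1])[:,:,::-1].copy();c=get_calibration("wrist");o=monitor.get_obs()
h=cv2.cvtColor(im,cv2.COLOR_RGB2HSV)
m=cv2.inRange(h,np.array([100,110,20]),np.array([128,255,255]))
R=im[:240];nb=cv2.bitwise_not(m)
cs,_=cv2.findContours(nb[:235],cv2.RETR_LIST,cv2.CHAIN_APPROX_NONE)
for b in cs:
    a=cv2.contourArea(b)
    if 150<a<8000:
        (u,v),r=cv2.minEnclosingCircle(b);e=cv2.fitEllipse(b) if len(b)>5 else 0
        print("hole",round(a),np.round([u,v,r],1),np.round(e[0],1),np.round(e[1],1),"z24",ray(c,e[0],.024).round(4),"z31",ray(c,(u,v),.031).round(4))
# stand edges at z=.01
for row0,row1 in((100,225),):
    L=[];Rr=[]
    for r in range(row0,row1,5):
        k=np.where(m[r,230:400])[0]+230
        L.append(ray(c,(k.min(),r),.01)[:2]);Rr.append(ray(c,(k.max()+1,r),.01)[:2])
    for nm,E in(("L",L),("R",Rr)):
        E=np.array(E);p=np.polyfit(E[:,1],E[:,0],1);print(nm,"x=%.4f at y=-.0895, slope deg %.2f"%(np.polyval(p,-.0895),np.degrees(np.arctan(p[0]))))
# held reel
b=max(blobs(im,*RED,1000),key=cv2.contourArea)[:,0]
ext=np.array([b[:,0].min(),b[:,0].max()+1,b[:,1].min()])
t=np.linspace(0,2*np.pi,181);C=.0275*np.c_[np.cos(t),np.sin(t)]
def f(q):
    P=[np.c_[C+o["ee_pos"][:2]+q[:2],np.full(181,q[2]+d)] for d in(0,-.011)]
    p=proj(c,np.vstack(P));return [p[:,0].min(),p[:,0].max(),p[:,1].min()]-ext
z=o["ee_pos"][2]-.1605
s=least_squares(lambda q:f([*q,z]),[0,0],x_scale=1e-3);print("reel off (zfix)",s.x.round(4),s.fun.round(1))
s=least_squares(f,[0,0,z],x_scale=1e-3);print("reel off",s.x.round(4),z,s.fun.round(1),ext)
E
python3 m.py pics/w2.png
```

```text
hole 586 [308.5 228.5  26.1] [307.  228.2] [12.8 68.8] z24 [ 0.4854 -0.174   0.024 ] z31 [ 0.487  -0.1723  0.031 ]
hole 778 [315.5 170.   35.4] [316.8 169.4] [23.5 65.1] z24 [ 0.4947 -0.118   0.024 ] z31 [ 0.4936 -0.1178  0.031 ]
hole 845 [329.5  97.5  37.3] [337.9  94.9] [22.4 72.9] z24 [ 0.5128 -0.0549  0.024 ] z31 [ 0.5053 -0.0575  0.031 ]
hole 186 [282.   89.5  15.7] [284.5  90.5] [10.8 29.2] z24 [ 0.4671 -0.0514  0.024 ] z31 [ 0.4655 -0.0513  0.031 ]
L x=0.4511 at y=-.0895, slope deg 6.07
R x=0.5351 at y=-.0895, slope deg 0.61
reel off (zfix) [ 0.0018 -0.0032] [-1.6  1.6  0.2]
reel off [ 0.0019 -0.0045  0.2078] 0.21147161886030316 [0. 0. 0.] [254 378 255]
```

```bash
python3 - <<'E'
import cv2
a=cv2.imread("pics/w2.png")[75:225,225:405];cv2.imwrite("pics/w2c.png",cv2.resize(a,None,fx=4,fy=4,interpolation=cv2.INTER_CUBIC))
E
```

```text
(no output)
```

View pics/w2c.png

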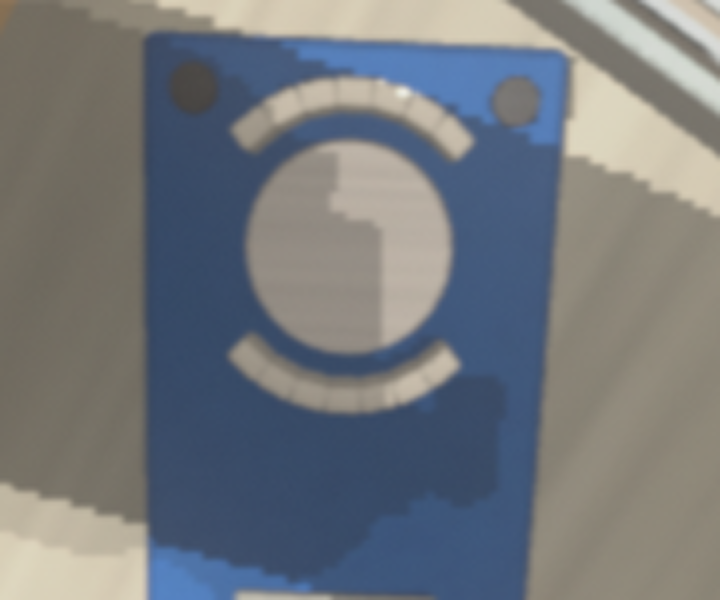

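The seat disc spans crop 245–452 by 140–354, which puts its centre at full-image (312.1,136.8). The base end corners are at (261.3,83.3) and (367,88).

```bash
python3 - <<'E'
from h import *
c=get_calibration("wrist")
n=ray(c,(312.1,136.8),.024);print("nest",n.round(4))
f=lambda u,v,z:ray(c,(225+u/4,75+v/4),z)
print("seat width",f(245,247,.024)-f(452,247,.024),f(348,140,.024)-f(348,354,.024))
P=[f(*q,.01) for q in((145,33),(568,52),(148,590),(525,590))]
print(np.round(P,4))
for a,b in((2,0),(3,1),(0,1)):
    d=P[b]-P[a];print(np.degrees(np.arctan2(d[1],d[0])).round(2),np.linalg.norm(d).round(4))
ct=get_calibration("top");print(ray(ct,(360,213),.028))
E
```

```text
nest [ 0.4905 -0.0894  0.024 ]
seat width [-4.60081461e-02 -2.18307547e-06  0.00000000e+00] [0.00012144 0.0456694  0.        ]
[[ 0.4454 -0.0441  0.01  ]
 [ 0.5395 -0.048   0.01  ]
 [ 0.44   -0.1721  0.01  ]
 [ 0.5344 -0.1721  0.01  ]]
87.61 0.1281
87.67 0.1242
-2.36 0.0941
[ 0.48897761 -0.08973078  0.028     ]
```

```bash
python3 - <<'E'
from h import *
rows(.4887,-.089,.36,4,0.1,rpy=(180,0,87.6))
rows(.4887,-.089,.2075,8,0.1,rpy=(180,0,87.6),start=([.4887,-.089,.36],(180,0,87.6)))
E
```

```text
0.441 -0.019 0.075 0 0 0.105 0.1; 0.441 -0.023 0.075 0 0 0.105 0.1; 0.441 -0.028 0.075 0 0 0.105 0.1; 0.44 -0.032 0.075 0 0 0.105 0.1
0 -0 0.477 0 0 0 0.1; 0 -0 0.477 0 0 0 0.1; 0 -0 0.477 0 0 0 0.1; 0 -0 0.477 0 0 0 0.1; 0 -0 0.477 0 0 0 0.1; 0 -0 0.477 0 0 0 0.1; 0 -0 0.477 0 0 0 0.1; 0 -0 0.477 0 0 0 0.1
```

{"name": "carry_out", "arguments": {
  "targets": "0.44 -0.02 0.08 0 0 0.105 0.1; 0.44 -0.02 0.08 0 0 0.105 0.1; 0.44 -0.03 0.08 0 0 0.105 0.1; 0.44 -0.03 0.08 0 0 0.105 0.1; 0 0 0.2 0 0 0 0.1; 0 0 0.4 0 0 0 0.1; 0 0 0.5 0 0 0 0.1; 0 0 0.5 0 0 0 0.1"
}}

```text
time: 8.25
ee_pos: [0.4889, -0.0896, 0.2945]
tcp_rot: [179.9, 0.0, 87.6]
wrist_force: [0.5, 0.3, -0.5]
opening: 0.0535
grasp_force: 31.7
```

{"name": "carry_out", "arguments": {
  "targets": "0 0 0.5 0 0 0 0.1; 0 0 0.5 0 0 0 0.1; 0 0 0.5 0 0 0 0.1; 0 0 0.4 0 0 0 0.1; 0 0 0.2 0 0 0 0.1; 0 0 0.1 0 0 0 0.1; 0 0 0 0 0 0 0.1; 0 0 0 0 0 0 0.1"
}}

```text
time: 8.92
ee_pos: [0.4891, -0.0896, 0.2078]
tcp_rot: [180.0, 0.0, 87.6]
wrist_force: [0.2, 1.0, -0.3]
opening: 0.0537
grasp_force: 31.7
```

```bash
python3 - <<'E'
from h import *
o=monitor.get_obs();print(o["ee_pos"],o["tcp_rot"],o["opening"],o["grasp_force"])
c=get_calibration("wrist");im=camera("wrist");t=camera("top")
cv2.imwrite("pics/w3.png",im[:,:,::-1]);cv2.imwrite("pics/t3.png",t[:,:,::-1])
cv2.imwrite("pics/w3c.png",cv2.resize(im[170:420,160:480,::-1],None,fx=2.4,fy=2.4,interpolation=cv2.INTER_CUBIC))
print(proj(c,[*o["ee_pos"][:2],o["ee_pos"][2]-.1605]))
E
```

```text
[ 0.48906384 -0.0895809   0.20784676] [1.79950465e+02 8.18586070e-03 8.75617723e+01] 0.05371321394294227 31.72878506127745
[[311.3700719  317.38599397]]
```

View pics/w3c.png

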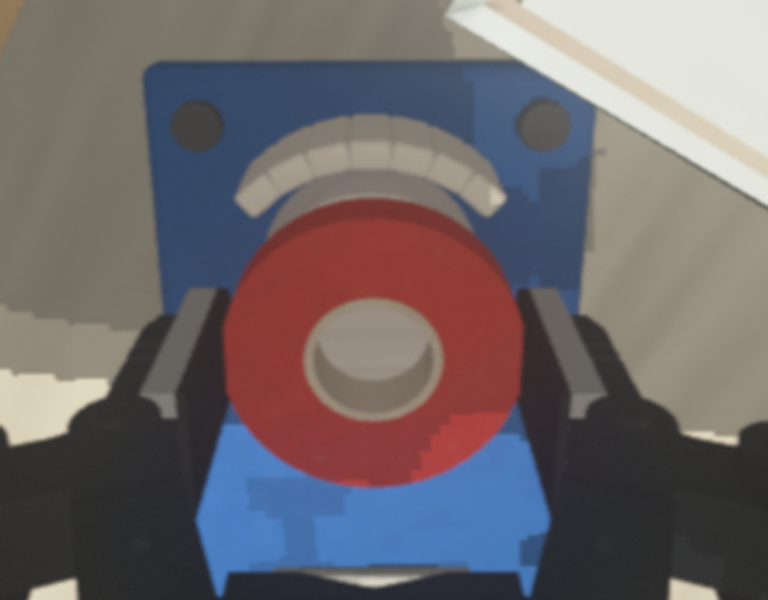

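The reel hovers just short of the nest, its top face spanning crop 222–524 by 215–487. The near crescent's inner edge runs through (254,217), (371,168) and (487,217). I'll compare the two through the same camera.

```bash
python3 - <<'E'
from h import *
c=get_calibration("wrist");o=monitor.get_obs()
f=lambda u,v,z:ray(c,(160+(u+.5)/2.4-.5,170+(v+.5)/2.4-.5),z)
T=o["ee_pos"]
R=Ro.from_euler("z",87.6,degrees=True).as_matrix()[:2,:2]
tl=lambda p:(R.T@(p[:2]-T[:2])*1000).round(2)   # stand axes, mm rel. TCP
for zt in(T[2]-.1605,T[2]-.1625,T[2]-.1645):
    print("reel z",zt.round(4),"L,R,top,bot",[tl(f(*q,zt)) for q in((222,335),(524,335),(373,216),(373,487))])
print("hole top-face",[tl(f(*q,T[2]-.1605)) for q in((303,355),(443,355),(373,297),(373,421))])
A=[tl(f(*q,.031)) for q in((254,217),(371,168),(487,217),(312,180),(432,180))];print("inner",A)
s=least_squares(lambda q:np.hypot(*(np.array(A)-q).T)-29,[0,0]);print(s.x,s.fun.round(2))
B=[tl(f(*q,.031)) for q in((235,198),(371,142),(506,198))];print("outer",B)
print("seat arc",[tl(f(*q,.024)) for q in((268,237),(476,237))])
print("base corners",[tl(f(*q,.01)) for q in((145,65),(596,62))])
E
```

```text
reel z 0.0477 L,R,top,bot [array([ 3.94, 25.1 ]), array([  3.85, -28.58]), array([26.57, -1.74]), array([-28.55,  -1.71])]
reel z 0.0457 L,R,top,bot [array([ 2.81, 25.51]), array([  2.72, -28.99]), array([25.78, -1.75]), array([-30.18,  -1.72])]
reel z 0.0437 L,R,top,bot [array([ 1.67, 25.91]), array([  1.58, -29.41]), array([25.  , -1.75]), array([-31.81,  -1.72])]
hole top-face [array([-0.12, 10.81]), array([ -0.16, -14.28]), array([11.38, -1.73]), array([-13.94,  -1.72])]
inner [array([19.84, 20.97]), array([29.67, -1.4 ]), array([ 19.79, -23.57]), array([27.3 ,  9.71]), array([ 27.28, -12.89])]
[ 0.76350183 -1.33720013] [ 0.35 -0.09  0.26 -0.26 -0.08]
outer [array([23.71, 24.4 ]), array([34.75, -1.41]), array([ 23.65, -27.02])]
seat arc [array([12.76, 19.41]), array([ 12.7 , -22.59])]
base corners [array([45.19, 45.15]), array([ 45.73, -47.77])]
```

{"name": "carry_out", "arguments": {
  "targets": "0.04 -0.006 0 0 0 0 0.1; 0 0 0 0 0 0 0.1; 0 0 0 0 0 0 0.1; 0 0 0.04 0 0 0 0.1; 0 0 0.04 0 0 0 0.1; 0 0 0.04 0 0 0 0.1; 0 0 0.04 0 0 0 0.1; 0 0 0.02 0 0 0 0.1"
}}

```text
time: 9.68
ee_pos: [0.4886, -0.0878, 0.1995]
tcp_rot: [-180.0, -0.0, 87.6]
wrist_force: [-0.3, 0.1, -0.5]
opening: 0.0534
grasp_force: 31.7
```

{"name": "carry_out", "arguments": {
  "targets": "0 0 0.02 0 0 0 0.1; 0 0 0.02 0 0 0 0.1; 0 0 0.02 0 0 0 0.1; 0 0 0 0 0 0 0.1; 0 0 0 0 0 0 0.1; 0 0 0 0 0 0 0.1; 0 0 0 0 0 0 0.1; 0 0 0 0 0 0 0.1"
}}

```text
time: 10.35
ee_pos: [0.4887, -0.0878, 0.1976]
tcp_rot: [180.0, 0.0, 87.6]
wrist_force: [-0.0, 0.7, -0.0]
opening: 0.0531
grasp_force: 31.7
```

{"name": "carry_out", "arguments": {
  "targets": "0 0 0.02 0 0 0 0.1; 0 0 0.02 0 0 0 0.1; 0 0 0.01 0 0 0 0.1; 0 0 0 0 0 0 0.1; 0 0 0 0 0 0 0.1; 0 0 0 0 0 0 0.1; 0 0 0 0 0 0 0.1; 0 0 0 0 0 0 0.1"
}}

```text
time: 11.02
ee_pos: [0.4886, -0.0878, 0.1955]
tcp_rot: [-180.0, 0.0, 87.6]
wrist_force: [-0.9, -0.2, 1.6]
opening: 0.0533
grasp_force: 31.9
```

{"name": "carry_out", "arguments": {
  "targets": "0 0 0.01 0 0 0 0.1; 0 0 0.01 0 0 0 0.1; 0 0 0 0 0 0 0.1; 0 0 0 0 0 0 0.1; 0 0 0 0 0 0 0.1; 0 0 0 0 0 0 0.1; 0 0 0 0 0 0 0.1; 0 0 0 0 0 0 0.1"
}}

```text
time: 11.68
ee_pos: [0.4886, -0.0878, 0.1955]
tcp_rot: [180.0, 0.0, 87.6]
wrist_force: [-4.3, 0.2, 7.2]
opening: 0.0532
grasp_force: 32.5
```

{"name": "carry_out", "arguments": {
  "targets": "0 0 0 0 0 0 0.4; 0 0 0 0 0 0 0.5; 0 0 0 0 0 0 0.6; 0 0 0 0 0 0 0.6; 0 0 -0.1 0 0 0 0.6; 0 0 -0.3 0 0 0 0.6; 0 0 -0.5 0 0 0 0.6; 0 0 -0.3 0 0 0 0.6"
}}

```text
time: 12.35
ee_pos: [0.4889, -0.0879, 0.2452]
tcp_rot: [179.9, 0.0, 87.6]
wrist_force: [-0.2, 0.5, 0.7]
opening: 0.0682
grasp_force: 0.0
```

```bash
python3 - <<'E'
from h import *
o=monitor.get_obs();print(o["ee_pos"],o["opening"],o["grasp_force"],o["wrist_force"])
im=camera("wrist");t=camera("top")
cv2.imwrite("pics/w4.png",im[:,:,::-1])
a=cv2.resize(im[100:400,180:460,::-1],None,fx=2,fy=2,interpolation=cv2.INTER_CUBIC)
cv2.imwrite("pics/w4c.png",a)
E
```

```text
[ 0.4888848  -0.08789051  0.24515833] 0.06823579629220282 0.0 [-0.19895092  0.51845229  0.73547216]
```

View pics/w4c.png

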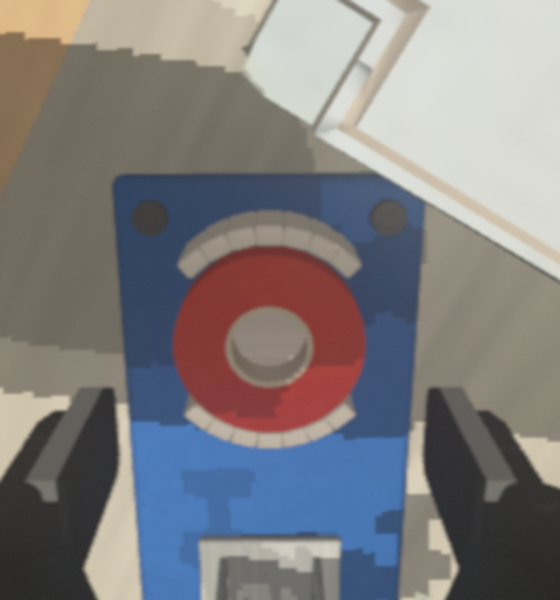

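The reel sits centred between the two crescents, all around u=269.5 in the crop, and it has been released. Next is the handle approach and push path, with the tool leaning slightly so its outer fingertip corner does the pushing.

```bash
cat > p.py <<'E'
from h import *
a=.2;N=np.array([.4886,-.0878]);yw=87.6
ux=np.array([np.cos(np.radians(yw)),np.sin(np.radians(yw))])
RPY=(180,-np.degrees(a),yw)
def tcp(th,r=.100,dz=0,t=.010):
    C=np.array([-.042,.046])+r*np.array([-np.sin(th),np.cos(th)])+t*np.array([np.cos(th),np.sin(th)])
    off=-.011*np.array([np.cos(a),np.sin(a)])+.173*np.array([np.sin(a),-np.cos(a)])
    X,Z=C-off;return np.array([*(N+(X-.1)*ux),Z+dz])
E
python3 - <<'E'
from p import *
r0=(180,0,87.6)
up=np.array([.4889,-.0879,.38]);A=tcp(.34,dz=.06);B=tcp(.34);print(A,B)
rows(*up,8,-1,rpy=r0)
rows(*A,8,-1,rpy=RPY,start=(up,r0))
rows(*B,4,-1,rpy=RPY,start=(A,RPY))
p=B
E
```

```text
[ 0.48066414 -0.27714399  0.37534722] [ 0.48066414 -0.27714399  0.31534722]
-0 0 -0.42 0.006 0.001 -0.001 -1; -0 -0 -0.42 0.006 0.001 -0.001 -1; -0 -0 -0.42 0.006 0.001 -0.001 -1; -0 -0.001 -0.42 0.006 0.001 -0.001 -1; 0 -0.001 -0.42 0.006 0.001 -0.001 -1; 0 -0.001 -0.42 0.006 0.001 -0.001 -1; 0 -0.001 -0.42 0.006 0.001 -0.001 -1; 0 -0.002 -0.42 0.006 0.001 -0.001 -1
-0.592 -0.001 0.015 0 0.25 0 -1; -0.592 -0.001 -0 0 0.25 0 -1; -0.592 -0.001 -0.015 -0 0.25 0 -1; -0.591 -0.001 -0.03 0 0.25 -0 -1; -0.59 -0.001 -0.045 0 0.25 0 -1; -0.589 -0.001 -0.059 -0 0.25 -0 -1; -0.587 -0.001 -0.074 0 0.25 0 -1; -0.585 -0.001 -0.089 -0 0.25 -0 -1
-0.075 -0 0.368 0 0 0 -1; -0.075 -0 0.368 0 0 0 -1; -0.075 -0 0.368 0 0 0 -1; -0.075 -0 0.368 0 0 0 -1
```

{"name": "carry_out", "arguments": {
  "targets": "0 0 -0.42 0 0 0 -1; 0 0 -0.42 0 0 0 -1; 0 0 -0.42 0 0 0 -1; 0 0 -0.42 0 0 0 -1; 0 0 -0.42 0 0 0 -1; 0 0 -0.42 0 0 0 -1; 0 0 -0.42 0 0 0 -1; 0 0 -0.42 0 0 0 -1"
}}

```text
time: 13.12
ee_pos: [0.4886, -0.0878, 0.3775]
tcp_rot: [-180.0, -0.0, 87.6]
wrist_force: [0.6, -0.4, 0.7]
opening: -0.0
grasp_force: 0.0
```

{"name": "carry_out", "arguments": {
  "targets": "-0.59 0 0.015 0 0.25 0 -1; -0.59 0 0 0 0.25 0 -1; -0.59 0 -0.015 0 0.25 0 -1; -0.59 0 -0.03 0 0.25 0 -1; -0.59 0 -0.045 0 0.25 0 -1; -0.59 0 -0.06 0 0.25 0 -1; -0.59 0 -0.075 0 0.25 0 -1; -0.585 0 -0.09 0 0.25 0 -1"
}}

```text
time: 13.78
ee_pos: [0.4804, -0.2781, 0.3721]
tcp_rot: [-180.0, -11.5, 87.6]
wrist_force: [0.9, 0.6, -0.2]
opening: -0.0001
grasp_force: 0.0
```

```bash
python3 - <<'E'
from p import *
o=monitor.get_obs();print(o["ee_pos"],o["tcp_rot"],o["opening"],tcp(.34,dz=.06))
im=camera("wrist");s=camera("scene");t=camera("top")
cs=get_calibration("scene");ct=get_calibration("top")
C=np.hstack([cv2.resize(im[:,:,::-1],(400,300)),cv2.resize(t[150:270,340:500,::-1],(400,300))])
cv2.imwrite("pics/c5.png",C)
E
```

```text
[ 0.48038963 -0.27811738  0.37207086] [-179.99981164  -11.53564742   87.55344517] -0.0001230064370232938 [ 0.48066414 -0.27714399  0.37534722]
```

View pics/c5.png

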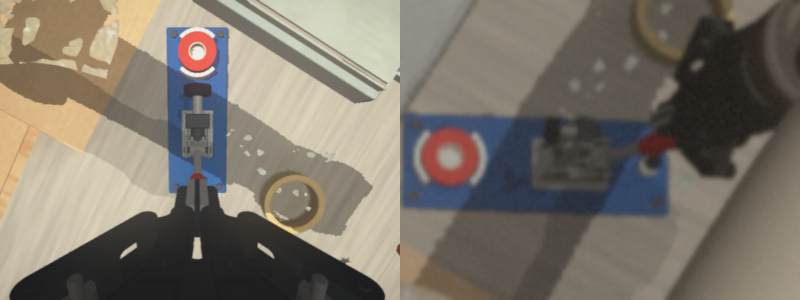

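The shut fingers point straight along the lever's line, at (197,190) in the left picture. The reel is still in its nest and the tape roll lies clear to the right.

{"name": "carry_out", "arguments": {
  "targets": "-0.04 0 0.15 0 0 0 -1; -0.06 0 0.25 0 0 0 -1; -0.06 0 0.3 0 0 0 -1; -0.06 0 0.3 0 0 0 -1; -0.04 0 0.25 0 0 0 -1; 0 0 0.15 0 0 0 -1; 0 0 0 0 0 0 -1; 0 0 0 0 0 0 -1"
}}

```text
time: 14.6
ee_pos: [0.4806, -0.2756, 0.3155]
tcp_rot: [-180.0, -11.5, 87.6]
wrist_force: [-0.2, 0.4, 0.5]
opening: -0.0
grasp_force: 0.0
```

```bash
python3 - <<'E'
from p import *
o=monitor.get_obs();p=o["ee_pos"];print(p,tcp(.34))
for th in (.5,.75,1.0,1.2,1.35,1.45):
    q=tcp(th);print(th,q.round(4));rows(*q,8 if th==.5 else 8,-1,rpy=RPY,start=(p,RPY));p=q
E
```

```text
[ 0.48060328 -0.27559739  0.31545318] [ 0.48066414 -0.27714399  0.31534722]
0.5 [ 0.48   -0.2924  0.3103]
-0.055 0 0.005 0 0 0 -1; -0.055 0 0.005 0 0 0 -1; -0.055 0 0.005 0 0 0 -1; -0.055 0 0.005 0 0 0 -1; -0.055 0 0.005 0 0 0 -1; -0.055 0 0.005 0 0 0 -1; -0.055 0 0.005 0 0 0 -1; -0.055 0 0.005 0 0 0 -1
0.75 [ 0.4791 -0.314   0.2977]
-0.074 0 0.025 0 0 0 -1; -0.074 -0 0.025 0 0 0 -1; -0.074 0 0.025 0 0 0 -1; -0.074 -0 0.025 0 0 0 -1; -0.074 0 0.025 0 0 0 -1; -0.074 0 0.025 0 0 0 -1; -0.074 -0 0.025 0 0 0 -1; -0.074 0 0.025 0 0 0 -1
1.0 [ 0.4784 -0.3319  0.2802]
-0.066 0 0.043 0 0 0 -1; -0.066 -0 0.043 0 0 0 -1; -0.066 0 0.043 0 0 0 -1; -0.066 0 0.043 0 0 0 -1; -0.066 0 0.043 0 0 0 -1; -0.066 0 0.043 0 0 0 -1; -0.066 -0 0.043 0 0 0 -1; -0.066 0 0.043 0 0 0 -1
1.2 [ 0.4779 -0.3427  0.2633]
-0.044 -0 0.045 0 0 0 -1; -0.044 0 0.045 0 0 0 -1; -0.044 -0 0.045 0 0 0 -1; -0.044 -0 0.045 0 0 0 -1; -0.044 0 0.045 0 0 0 -1; -0.044 -0 0.045 0 0 0 -1; -0.044 0 0.045 0 0 0 -1; -0.044 -0 0.045 0 0 0 -1
1.35 [ 0.4777 -0.3485  0.2494]
-0.026 -0 0.039 0 0 0 -1; -0.026 -0 0.039 0 0 0 -1; -0.026 -0 0.039 0 0 0 -1; -0.026 -0 0.039 0 0 0 -1; -0.026 0 0.039 0 0 0 -1; -0.026 -0 0.039 0 0 0 -1; -0.026 -0 0.039 0 0 0 -1; -0.026 -0 0.039 0 0 0 -1
1.45 [ 0.4776 -0.3512  0.2397]
-0.014 -0 0.028 0 0 0 -1; -0.014 0 0.028 0 0 0 -1; -0.014 -0 0.028 0 0 0 -1; -0.014 -0 0.028 0 0 0 -1; -0.014 0 0.028 0 0 0 -1; -0.014 -0 0.028 0 0 0 -1; -0.014 0 0.028 0 0 0 -1; -0.014 -0 0.028 0 0 0 -1
```

{"name": "carry_out", "arguments": {
  "targets": "-0.055 0 0.005 0 0 0 -1; -0.055 0 0.005 0 0 0 -1; -0.055 0 0.005 0 0 0 -1; -0.055 0 0.005 0 0 0 -1; -0.055 0 0.005 0 0 0 -1; -0.055 0 0.005 0 0 0 -1; -0.055 0 0.005 0 0 0 -1; -0.055 0 0.005 0 0 0 -1"
}}

```text
time: 15.27
ee_pos: [0.4799, -0.2925, 0.3106]
tcp_rot: [180.0, -11.6, 87.6]
wrist_force: [0.2, 6.5, 1.5]
opening: 0.0005
grasp_force: 3.3
```

{"name": "carry_out", "arguments": {
  "targets": "-0.074 0 0.018 0 0 0 -1; -0.074 0 0.02 0 0 0 -1; -0.074 0 0.022 0 0 0 -1; -0.074 0 0.025 0 0 0 -1; -0.074 0 0.025 0 0 0 -1; -0.074 0 0.028 0 0 0 -1; -0.074 0 0.03 0 0 0 -1; -0.074 0 0.032 0 0 0 -1"
}}

```text
time: 15.93
ee_pos: [0.479, -0.3147, 0.298]
tcp_rot: [180.0, -11.5, 87.6]
wrist_force: [-0.2, 4.0, 4.9]
opening: -0.0002
grasp_force: 3.0
```

{"name": "carry_out", "arguments": {
  "targets": "-0.07 0 0.037 0 0 0 -1; -0.07 0 0.039 0 0 0 -1; -0.068 0 0.041 0 0 0 -1; -0.066 0 0.043 0 0 0 -1; -0.066 0 0.044 0 0 0 -1; -0.064 0 0.046 0 0 0 -1; -0.062 0 0.047 0 0 0 -1; -0.06 0 0.048 0 0 0 -1"
}}

```text
time: 16.6
ee_pos: [0.4782, -0.333, 0.2804]
tcp_rot: [180.0, -11.4, 87.5]
wrist_force: [-0.7, 1.2, 5.4]
opening: -0.0003
grasp_force: 2.6
```

{"name": "carry_out", "arguments": {
  "targets": "-0.048 0 0.044 0 0 0 -1; -0.047 0 0.044 0 0 0 -1; -0.046 0 0.045 0 0 0 -1; -0.044 0 0.045 0 0 0 -1; -0.044 0 0.045 0 0 0 -1; -0.042 0 0.046 0 0 0 -1; -0.04 0 0.046 0 0 0 -1; -0.04 0 0.046 0 0 0 -1"
}}

```text
time: 17.27
ee_pos: [0.4778, -0.3441, 0.2636]
tcp_rot: [180.0, -11.3, 87.5]
wrist_force: [0.9, 0.3, 6.4]
opening: -0.0001
grasp_force: 2.6
```

{"name": "carry_out", "arguments": {
  "targets": "-0.028 0 0.039 0 0 0 -1; -0.028 0 0.039 0 0 0 -1; -0.026 0 0.039 0 0 0 -1; -0.026 0 0.039 0 0 0 -1; -0.026 0 0.039 0 0 0 -1; -0.025 0 0.039 0 0 0 -1; -0.024 0 0.039 0 0 0 -1; -0.023 0 0.039 0 0 0 -1"
}}

```text
time: 17.93
ee_pos: [0.4776, -0.3498, 0.25]
tcp_rot: [179.9, -11.3, 87.5]
wrist_force: [-0.9, -0.3, 9.5]
opening: -0.0004
grasp_force: 4.2
```

{"name": "carry_out", "arguments": {
  "targets": "-0.014 0 0.028 0 0 0 -1; -0.014 0 0.028 0 0 0 -1; -0.014 0 0.028 0 0 0 -1; -0.014 0 0.028 0 0 0 -1; -0.014 0 0.028 0 0 0 -1; -0.014 0 0.028 0 0 0 -1; -0.014 0 0.028 0 0 0 -1; -0.014 0 0.028 0 0 0 -1"
}}

```text
time: 18.6
ee_pos: [0.4774, -0.3525, 0.241]
tcp_rot: [179.9, -11.3, 87.5]
wrist_force: [-1.6, -1.7, 11.7]
opening: 0.0001
grasp_force: 5.3
```

```bash
python3 - <<'E'
from p import *
p=tcp(1.45);o=monitor.get_obs();print(o["ee_pos"],p,o["wrist_force"],o["torque"])
for th in (1.47,1.50,1.53,1.56,1.6,1.64):
    print(th,tcp(th).round(4))
E
```

```text
[ 0.47740556 -0.35253142  0.24097006] [ 0.47755926 -0.35122406  0.23971429] [-1.6149407  -1.65299453 11.67601448] [-0.17203353  0.29895383  0.07704878]
1.47 [ 0.4775 -0.3516  0.2377]
1.5 [ 0.4775 -0.3522  0.2348]
1.53 [ 0.4775 -0.3527  0.2318]
1.56 [ 0.4775 -0.353   0.2288]
1.6 [ 0.4775 -0.3534  0.2248]
1.64 [ 0.4775 -0.3536  0.2208]
```

{"name": "carry_out", "arguments": {
  "targets": "-0.003 0 0.0125 0 0 0 -1; -0.003 0 0.0125 0 0 0 -1; -0.003 0 0.0125 0 0 0 -1; -0.003 0 0.0125 0 0 0 -1; -0.003 0 0.0125 0 0 0 -1; -0.003 0 0.0125 0 0 0 -1; -0.003 0 0.0125 0 0 0 -1; -0.003 0 0.0125 0 0 0 -1"
}}

```text
time: 19.27
ee_pos: [0.4774, -0.3531, 0.2369]
tcp_rot: [179.9, -11.2, 87.5]
wrist_force: [-1.9, -5.0, 9.8]
opening: 0.0001
grasp_force: 5.1
```

{"name": "carry_out", "arguments": {
  "targets": "-0.002 0 0.01 0 0 0 -1; -0.002 0 0.01 0 0 0 -1; -0.002 0 0.01 0 0 0 -1; -0.002 0 0.01 0 0 0 -1; -0.002 0 0.01 0 0 0 -1; -0.002 0 0.01 0 0 0 -1; 0 0 0 0 0 0 -1; 0 0 0 0 0 0 -1"
}}

```text
time: 19.93
ee_pos: [0.4774, -0.3532, 0.2344]
tcp_rot: [179.9, -11.2, 87.5]
wrist_force: [-1.8, -6.4, 8.4]
opening: -0.0001
grasp_force: 4.5
```

{"name": "carry_out", "arguments": {
  "targets": "-0.006 0 0.008 0 0 0 -1; -0.006 0 0.008 0 0 0 -1; -0.006 0 0.008 0 0 0 -1; -0.006 0 0.008 0 0 0 -1; -0.006 0 0.008 0 0 0 -1; -0.006 0 0.008 0 0 0 -1; 0 0 0 0 0 0 -1; 0 0 0 0 0 0 -1"
}}

```text
time: 20.6
ee_pos: [0.4774, -0.354, 0.2319]
tcp_rot: [179.9, -11.2, 87.5]
wrist_force: [-0.7, -3.4, 8.2]
opening: 0.0001
grasp_force: 3.8
```

{"name": "carry_out", "arguments": {
  "targets": "-0.005 0 0.006 0 0 0 -1; -0.005 0 0.006 0 0 0 -1; -0.005 0 0.006 0 0 0 -1; -0.005 0 0.006 0 0 0 -1; -0.005 0 0.006 0 0 0 -1; -0.005 0 0.006 0 0 0 -1; 0 0 0 0 0 0 -1; 0 0 0 0 0 0 -1"
}}

```text
time: 21.27
ee_pos: [0.4774, -0.3545, 0.2299]
tcp_rot: [179.9, -11.3, 87.5]
wrist_force: [0.2, -2.8, 6.9]
opening: -0.0004
grasp_force: 3.2
```

{"name": "carry_out", "arguments": {
  "targets": "-0.004 0 0.005 0 0 0 -1; -0.004 0 0.005 0 0 0 -1; -0.004 0 0.005 0 0 0 -1; -0.004 0 0.005 0 0 0 -1; -0.004 0 0.005 0 0 0 -1; -0.004 0 0.005 0 0 0 -1; 0 0 0 0 0 0 -1; 0 0 0 0 0 0 -1"
}}

```text
time: 21.93
ee_pos: [0.4774, -0.355, 0.2283]
tcp_rot: [180.0, -11.3, 87.5]
wrist_force: [0.3, -1.4, 5.2]
opening: 0.0001
grasp_force: 2.7
```

{"name": "carry_out", "arguments": {
  "targets": "-0.001 0 0.005 0 0 0 -1; -0.001 0 0.005 0 0 0 -1; -0.001 0 0.005 0 0 0 -1; -0.001 0 0.005 0 0 0 -1; -0.001 0 0.005 0 0 0 -1; -0.001 0 0.005 0 0 0 -1; 0 0 0 0 0 0 -1; 0 0 0 0 0 0 -1"
}}

```text
time: 22.6
ee_pos: [0.4773, -0.355, 0.2275]
tcp_rot: [179.9, -11.3, 87.5]
wrist_force: [-0.9, -0.5, 7.3]
opening: 0.0001
grasp_force: 3.9
```

{"name": "carry_out", "arguments": {
  "targets": "-0.001 0 0.005 0 0 0 -1; -0.001 0 0.005 0 0 0 -1; -0.001 0 0.005 0 0 0 -1; -0.001 0 0.005 0 0 0 -1; -0.001 0 0.005 0 0 0 -1; 0 0 0 0 0 0 -1; 0 0 0 0 0 0 -1; 0 0 0 0 0 0 -1"
}}

```text
time: 23.27
ee_pos: [0.4773, -0.355, 0.2272]
tcp_rot: [179.9, -11.3, 87.5]
wrist_force: [-0.8, 0.3, 12.5]
opening: -0.0
grasp_force: 6.4
```

{"name": "carry_out", "arguments": {
  "targets": "0 0 0.005 0 0 0 -1; 0 0 0.005 0 0 0 -1; 0 0 0.005 0 0 0 -1; 0 0 0 0 0 0 -1; 0 0 0 0 0 0 -1; 0 0 0 0 0 0 -1; 0 0 0 0 0 0 -1; 0 0 0 0 0 0 -1"
}}

```text
time: 23.93
ee_pos: [0.4773, -0.355, 0.2271]
tcp_rot: [179.9, -11.3, 87.5]
wrist_force: [-2.5, -0.4, 15.9]
opening: 0.0003
grasp_force: 7.9
```

The handle is hard on its stop: the force went from 7 to 16 N with almost no travel. I'm lifting straight off.

{"name": "carry_out", "arguments": {
  "targets": "0.01 0 -0.05 0 0 0 -1; 0.02 0 -0.1 0 0 0 -1; 0.06 0 -0.3 0 0 0 -1; 0.1 0 -0.5 0 0 0 -1; 0.1 0 -0.5 0 0 0 -1; 0.1 0 -0.5 0 0 0 -1; 0.1 0 -0.5 0 0 0 -1; 0.06 0 -0.3 0 0 0 -1"
}}

```text
time: 24.6
ee_pos: [0.4773, -0.3546, 0.3401]
tcp_rot: [179.9, -11.4, 87.6]
wrist_force: [1.2, -0.2, 0.4]
opening: 0.0003
grasp_force: 0.0
```

{"name": "carry_out", "arguments": {
  "targets": "0 0 -0.3 0 0 0 -1; 0 0 -0.3 0 0 0 -1; 0 0 0 0 0 0 -1; 0 0 0 0 0 0 -1; 0 0 0 0 0 0 -1; 0 0 0 0 0 0 -1; 0 0 0 0 0 0 -1; 0 0 0 0 0 0 -1"
}}

```text
time: 25.27
ee_pos: [0.4771, -0.359, 0.3603]
tcp_rot: [-180.0, -11.5, 87.6]
wrist_force: [0.5, -0.6, 0.4]
opening: 0.0001
grasp_force: 0.0
```

```bash
python3 - <<'E'
from p import *
o=monitor.get_obs();print(o["ee_pos"],o["wrist_force"])
im=camera("wrist");t=camera("top")
cv2.imwrite("pics/c6.png",np.hstack([cv2.resize(im[:,:,::-1],(400,300)),cv2.resize(t[150:270,320:480,::-1],(400,300))]))
E
```

```text
[ 0.47705075 -0.35900386  0.36030767] [ 0.45307234 -0.6167515   0.3911763 ]
```

View pics/c6.png

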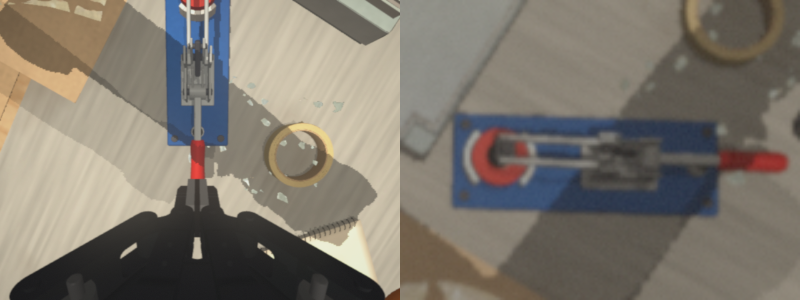

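The clamp arm lies over the reel, with the pad on it at (505,155) in the right-hand view. The handle is level, with its grip at (755,160), and the robot is clear of everything.

```bash
python3 -c "
from workcell import bot
print(bot.job_done())"
```

```text
the job is handed in; nothing more can be done
None
```

The red reel is in the nest and clamped, with the handle against its stop (about 16 N on the wrist at the last push) and the robot clear; I handed the job in at about 25 s, and no verdict was returned.

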